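Put the mixed-up items back on their lab instruments

TASK

The things on the three bench instruments have been mixed up: move them round so that the calibration weight stands in the middle of the balance pan, the beaker in the middle of the stirrer plate and the bottle in the middle of the warmer's well, each upright. The empty mat may be used as a spare place on the way. Keep the things upright, set each one down gently without dropping it, and leave the tip box and the vial where they are.

Things in the scene. Friction and masses are not known exactly. Their poses are not given: they have to be found in the camera images.
- weight_center (a point): Calibration weight: a polished steel round weight, body 42 mm diameter and 48 mm high, with a narrow neck and a 27 mm knob on top, 70 mm high overall, 0.4 to 0.55 kg. Loose, at first on one of the instruments. The point is on its axis, 35 mm above its underside (half-way up); z up along its axis. Grasp it round the body from any side.
- beaker_center (a point): Beaker: an open, empty white plastic cylinder, 58 mm outside diameter, 70 mm high, wall 3 mm, rigid, about 0.1 kg. Loose, at first on one of the instruments. The point is on its axis, 35 mm above its underside (half-way up); z up along its axis. Can be grasped across its outside.
- bottle_center (a point): Bottle: amber glass reagent bottle, body 44 mm diameter up to a shoulder 58 mm above its underside, white screw cap 29 mm diameter on top, 86 mm high overall, 0.1 to 0.2 kg. Loose, at first on one of the instruments. The point is on its axis, 43 mm above its underside (half-way up); z up along its axis. Grasp it round the body from any side.
- balance_pan (a point): Laboratory balance: flat white housing 195 x 150 x 45 mm with a small green display at its front edge and a round steel pan, 110 mm diameter, standing free above it. The whole is fixed and the pan does not move. The point is the middle of the pan's top face, 60 mm above the bench; x points to the back of the instrument (away from the display), z up.
- stirrer_plate (a point): Magnetic stirrer: grey housing 180 x 150 x 66 mm with two black knobs on its front and a square white ceramic plate, 110 x 110 mm, on top. Fixed. The point is the middle of the plate's flat top face, 80 mm above the bench; x points to the back (away from the knobs), z up.
- warmer_well (a point): Sample warmer: white housing 180 x 150 x 60 mm with a green band round its foot, a dark screen at its front edge and on top a shallow round well: a dark flat floor with an aluminium rim round it, 76 mm inside diameter, 94 mm outside, the rim standing 8 mm above the floor. Fixed. The point is the middle of the well's floor, 66 mm above the bench; x points to the back (away from the screen), z up.
- mat_top (a point): Empty grey rubber mat, 130 x 130 mm, 4 mm thick, flat on the bench, fixed: the spare place. The point is the middle of its top face, 4 mm above the bench; z up.
- tip_box_center (a point): Closed blue box of pipette tips, 85 x 120 mm, 60 mm high, loose on the bench. A bystander. The point is its centre, 30 mm above its underside.
- vial_center (a point): Small vial with a white cap, 29 mm diameter, 46 mm high, loose on the bench. A bystander. The point is its centre, 23 mm above its underside.
Not all that is in view belongs to the job. Leave any brown or pink look-alike of the part that bears weight_center alone.

How it is judged:
By the outcome, as a careful person would: the job done as asked, in the order asked, and still so for the second after the job is handed in, with the robot touching nothing.
It also fails if it takes over 112 s, if anything falls off the work surface, if the arm or the gripper's body presses on something with over 40 N, if the wrist force passes 120 N, or if a joint passes its speed limit or range.

ROBOT

A 6-joint arm with a two-finger parallel gripper is mounted at the origin on the work surface. World frame = base frame: x ahead of the robot, y to its left, z up, the work surface at z = 0. Lengths are in m, angles in rad, forces in N, time in s.
With the tool pointing down it reaches from about 0.425 to 0.95 m from the base axis. Payload 3.5 kg.
Tool frame: the origin (TCP) lies midway between the tips of the shut fingers; the grasp point (between the pads) lies 19 mm behind it; z points along the fingers, y is the line along which they close (so a half turn about z gives the same grasp; the last joint's range is limited). The gripper opens to 85 mm and grips with 20 to 120 N. Pads are 22 mm wide; open, the fingers measure 114 mm over their backs; the gripper's body (76 mm by 85 mm) begins 54 mm behind the grasp point. The pads swing forward as they close: fully open they stand 13 mm farther back than shut.
Start: joints at [-1.289, 0.286, 1.577, -0, 1.279, -0.15], TCP at [0.283, -0.613, 0.231] pointing down, gripper open.
Joint ranges: [-2.77, 2.77], [-0.9, 2.22], [0.21, 2.48], [-1.53, 4.67], [0.24, 2.81], [-2.84, 2.84]. Speed limits (rad/s): [2.79, 2.79, 3.14, 3.14, 3.14, 3.14].

INTERFACE

Orientations are given as a unit quaternion [x, y, z, w].
In Python, from plant import ctrl gives the robot as it stands.
- The arm moves only by the tool arm_command, never from a script. Its argument "steps" is one flat list of numbers, 5 for each row, row after row: the opening in per cent of the stroke, from 0 (shut) to 100 (fully open), then the shift along the tool's x, y, z each as a share of 25 mm, from -1 to 1, then the turn about the tool's z as a share of 0.1 rad, from -1 to 1. In form: [grip, tx, ty, tz, spin, grip, tx, ty, tz, spin, ...]. A call has 1 to 8 rows; each row shifts and turns the commanded pose from where the row before left it, along the tool's axes as they then stand; what a row does not reach is not made up. A row lasts 1/12 s, in which the tool goes at most 41.7 mm and 7.16 degrees, less where a joint would pass 70% of its speed; a pose out of reach is approached as far as the arm can. A call with a number of a shift or a turn outside -1 to 1 is refused whole. A call with a gripper value outside its range is refused whole. The fingers move at their own pace and stop on an object; "squeeze" is the grip in N (left out, the last holds). Time passes only in rows, so rows that do not move let the fingers close. It gives the time, the measured TCP pose, the force, the opening and the grip force at its end, in the units of the state.
- ctrl.get_state(): the state, without advancing time (a new reading comes with each control period).
- ctrl.read_camera(name): name is "scene" or "top" or "wrist"; returns the picture (420x560x3 uint8, red, green, blue); there is no depth.
- ctrl.camera_model(name): a dict with "intrinsics" (3x3 intrinsics, pixels), "rvec" (rotation vector, rad) and "tvec" (3), from world to camera coordinates, as OpenCV has them. Camera axes: x right, y down, z forward; pixel columns grow to the right and rows downward; lengths in m; the calibration is good to about 2 mm. A picture is of the moment at which its call begins: read the wrist's pose just before it. camera_model takes no time and is no camera call; for the wrist camera it gives the pose at the moment of the call.
- ctrl.sign_off(): hands the job in; it is judged then, once.
The state is a dict: "time": time; "qpos": joint angles; "dq": joint speeds; "joint_efforts": joint torques, N m; "eef_pos": TCP position; "tcp_rot": TCP orientation; "contact_force": force on the tool from outside, world axes, zero at the start; "wrist_torque": the same for the moment, N m; "opening": opening from 0.0 (shut) to 1.0 (fully open); "finger_force": force on a finger pad.
Only numpy, scipy, OpenCV 4.12 (cv2) and the standard library are available. Lean on these libraries where they do the work, as an engineer would, in place of code of your own. Each camera call takes 0.05 s, during which the arm holds its last target. There are 200 camera calls.

## Working session

There is one attempt and no reset: what is moved stays moved. The work goes in short steps, Python scripts to look and compute and a tool call to move; the robot and the scene stay as the last step left them, time stands still between calls to the robot, and variables do not carry over. Pictures are saved under pics/ and viewed, at most 14 in all, crops included, and the job is handed in when it is done.

Besides the shell and the picture viewer there is one more tool, called after "Call:" in YAML: its name, and indented under it one key for each argument. arm_command: Moves the arm, as the interface text tells. Its arguments: {"type":"object","properties":{"steps":{"type":"array","items":{"type":"number"}},"squeeze":{"type":"number"}},"required":["steps"]}

```bash
mkdir -p pics; cat > h.py <<'E'
import numpy as np, cv2
from plant import ctrl
def snap(cam,name):
    im=ctrl.read_camera(cam); cv2.imwrite(f'pics/{name}.png',cv2.cvtColor(im,cv2.COLOR_RGB2BGR)); return im
def px2w(cam,u,v,z):
    m=ctrl.camera_model(cam);K=np.array(m['intrinsics']);R=cv2.Rodrigues(np.array(m['rvec'],float))[0];t=np.array(m['tvec']).ravel()
    d=R.T@np.linalg.inv(K)@[u,v,1];c=-R.T@t
    return c+d*(z-c[2])/d[2]
def w2px(cam,p):
    m=ctrl.camera_model(cam)
    return cv2.projectPoints(np.array(p,float).reshape(-1,3),np.array(m['rvec'],float),np.array(m['tvec'],float),np.array(m['intrinsics'],float),None)[0][:,0]
E
python3 - <<'E'
from h import *
snap('top','top1');snap('scene','sc1')
s=ctrl.get_state();print(s)
for c in('top','scene'):
    m=ctrl.camera_model(c);R=cv2.Rodrigues(np.array(m['rvec'],float))[0];print(c,-R.T@np.array(m['tvec']).ravel(),m['intrinsics'])
E
```

```text
{'time': 0.1, 'qpos': array([-1.28900886e+00,  2.87122057e-01,  1.57800906e+00, -4.93658184e-05,
        1.27863057e+00, -1.49960560e-01]), 'dq': array([-0.0005951 , -0.00084591, -0.00299434,  0.00074912,  0.00246506,
       -0.00029468]), 'joint_efforts': array([ 2.78696152e-04, -4.07296586e+01, -2.93700135e+01, -1.00579564e-04,
        3.43317974e-03,  3.34314443e-07]), 'eef_pos': array([ 0.28233318, -0.61246395,  0.23006718]), 'tcp_rot': array([ 9.76787449e-01,  2.14208082e-01, -9.50104074e-05, -1.08060599e-03]), 'contact_force': array([-0.16529925, -0.57005284, -0.60717995]), 'wrist_torque': array([ 0.0387031 , -0.03366089, -0.00328327]), 'finger_force': 0.0, 'opening': 1.000951924776806}
top [ 0.46263352 -0.00116255  1.06728931] [[423.52080332   0.         282.32926857]
 [  0.         423.52080332 213.98655697]
 [  0.           0.           1.        ]]
scene [1.14054278 0.35462078 1.0848199 ] [[451.88305101   0.         282.35132271]
 [  0.         451.88305101 204.20979243]
 [  0.           0.           1.        ]]
```

View pics/top1.png

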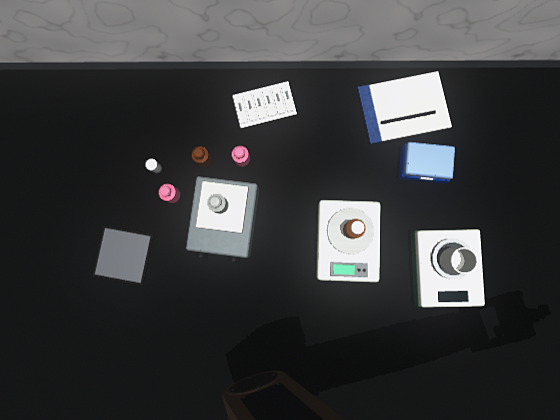

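View pics/sc1.png

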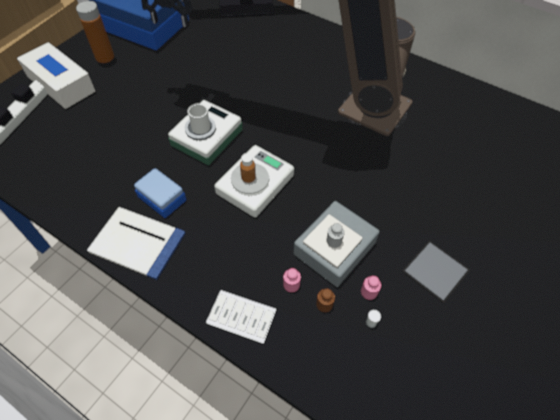

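Candidates for the weight in the top view: steel on the stirrer (217,203), which I choose, pink at (240,155) and (168,192), brown at (200,155). The bottle (354,228) is on the balance and the beaker (460,260) is on the warmer. The mat is at (123,256), the vial at (152,165) and the tip box at (428,161). Next I check the choice in a close crop.

```bash
python3 - <<'E'
from h import *
im=cv2.imread('pics/top1.png')
a=cv2.resize(im[165:275,80:280],None,fx=4,fy=4,interpolation=cv2.INTER_CUBIC);cv2.imwrite('pics/c1.png',a)
b=cv2.resize(im[190:315,305:495],None,fx=4,fy=4,interpolation=cv2.INTER_CUBIC);cv2.imwrite('pics/c2.png',b)
E
```

```text
(no output)
```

View pics/c1.png

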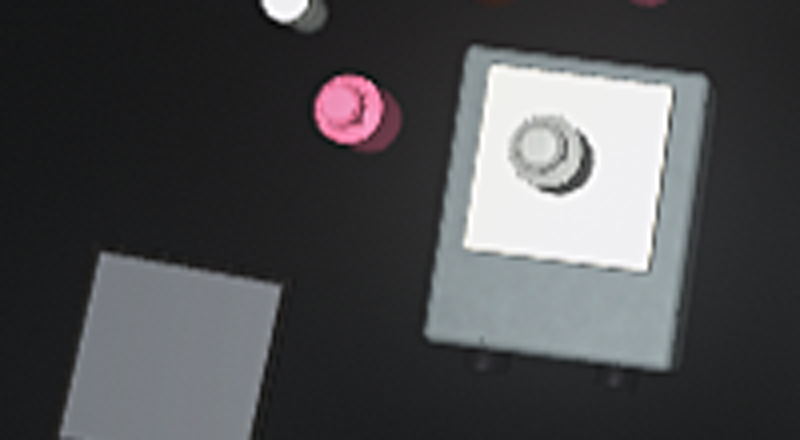

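View pics/c2.png

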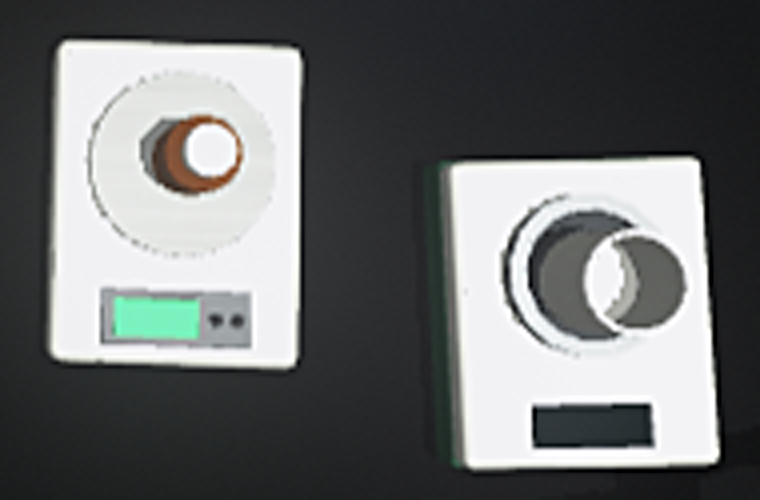

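The steel weight is confirmed on the stirrer plate. Its knob is at crop 1 (544,147). In crop 2 the cap is at (212,150), the pan centre at (182,163), the beaker rim at (635,279) and the well at about (584,275).

```bash
cat > loc.py <<'E'
from h import *
def c(x,y,ox,oy): return (x+.5)/4-.5+ox,(y+.5)/4-.5+oy
f=lambda n,u,v,z:print(n,np.round(px2w('top',u,v,z),4))
f('weight',*c(544,147,80,165),.15)
for q in[(490,64),(672,88),(650,271),(464,247)]:f('plate',*c(*q,80,165),.08)
f('platec',*c(569,167.5,80,165),.08)
f('bottle',*c(212,150,305,190),.146)
f('pan',*c(182,163.5,305,190),.06)
f('beaker',*c(635,279,305,190),.136)
f('well',*c(584,275,305,190),.074)
for q in[(102,229),(150,236),(142,282),(95,275)]:f('mat',*q,.004)
f('pink1',165,190,.07);f('pink2',240,154,.07);f('tip',428,160,.06);f('vial',152,164,.046)
s=ctrl.get_state();R=cv2.Rodrigues(np.zeros(3))[0]
from scipy.spatial.transform import Rotation as Ro
print(s['eef_pos'],Ro.from_quat(s['tcp_rot']).as_matrix().round(3))
for c in['wrist']:
    m=ctrl.camera_model(c);R=cv2.Rodrigues(np.array(m['rvec'],float))[0];print(c,-R.T@np.array(m['tvec']).ravel(),R.round(2),m['intrinsics'])
E
python3 loc.py
```

```text
weight [0.5797 0.1556 0.15  ]
plate [0.6381 0.2003 0.08  ]
plate [0.6237 0.0924 0.08  ]
plate [0.5157 0.1043 0.08  ]
plate [0.5297 0.2135 0.08  ]
platec [0.5765 0.1526 0.08  ]
bottle [ 0.5237 -0.1541  0.146 ]
pan [ 0.5213 -0.1504  0.06  ]
beaker [ 0.4541 -0.3842  0.136 ]
well [ 0.4558 -0.3804  0.074 ]
mat [0.5281 0.467  0.004 ]
mat [0.5105 0.3447 0.004 ]
mat [0.3959 0.3611 0.004 ]
mat [0.413  0.4797 0.004 ]
pink1 [0.6173 0.2908 0.07  ]
pink2 [0.7046 0.1124 0.07  ]
tip [ 0.6915 -0.3402  0.06  ]
vial [0.6857 0.3317 0.046 ]
[ 0.28233318 -0.61246395  0.23006718] [[ 0.908  0.418 -0.001]
 [ 0.418 -0.908  0.002]
 [ 0.    -0.002 -1.   ]]
wrist [ 0.34569286 -0.58320879  0.37178885] [[ 0.42 -0.91 -0.  ]
 [-0.87 -0.4   0.28]
 [-0.25 -0.11 -0.96]] [[331.71428346   0.         281.2950419 ]
 [  0.         331.71428346 211.01856916]
 [  0.           0.           1.        ]]
```

Call:
arm_command:
  steps: [100,0,0,0,0.54,100,0,0,0,0.54,100,0,0,0,0.54,100,0,0,0,0.54,100,0,0,0,0.54,100,0,0,0,0.54,100,0,0,0,0.54,100,0,0,0,0.53]

```text
time: 0.77
eef_pos: [0.2824, -0.6126, 0.2305]
tcp_rot: [1.0, -0.001, -0.0, -0.001]
contact_force: [0.1, -0.8, 0.2]
opening: 0.997
finger_force: 0.0
```

Call:
arm_command:
  steps: [100,0.2,-0.5,0,0,100,0.4,-1,0,0,100,0.4,-1,0,0,100,0.4,-1,0,0,100,0.4,-1,0,0,100,0.4,-1,0,0,100,0.4,-1,0,0,100,0.4,-1,0,0]

```text
time: 1.43
eef_pos: [0.3577, -0.423, 0.2308]
tcp_rot: [1.0, 0.001, -0.0, -0.001]
contact_force: [0.4, -0.1, 0.4]
opening: 1.005
finger_force: 0.0
```

Call:
arm_command:
  steps: [100,0.4,-1,0,0,100,0.4,-1,0,0,100,0.4,-1,0,0,100,0.4,-1,0,0,100,0.4,-1,0,0,100,0.4,-1,0,0,100,0.4,-1,0,0,100,0.4,-1,0,0]

```text
time: 2.1
eef_pos: [0.437, -0.2231, 0.2309]
tcp_rot: [1.0, 0.001, -0.0, -0.0]
contact_force: [0.4, 0.1, 1.1]
opening: 1.0
finger_force: 0.0
```

Call:
arm_command:
  steps: [100,0.4,-1,0,0,100,0.4,-1,0,0,100,0.4,-1,0,0,100,0.4,-1,0,0,100,0.4,-1,0,0,100,0.4,-1,0,0,100,0.2,-0.5,0,0,100,0,0,0,0]

```text
time: 2.77
eef_pos: [0.5019, -0.0598, 0.2309]
tcp_rot: [1.0, 0.003, -0.0, -0.001]
contact_force: [0.4, -0.0, 0.2]
opening: 0.996
finger_force: 0.0
```

Call:
arm_command:
  steps: [100,0.2,-0.6,0,0,100,0.35,-1,0,0,100,0.35,-1,0,0,100,0.35,-1,0,0,100,0.35,-1,0,0,100,0.35,-1,0,0,100,0.35,-1,0,0,100,0.35,-1,0,0]

```text
time: 3.43
eef_pos: [0.5678, 0.1278, 0.231]
tcp_rot: [1.0, 0.001, -0.0, 0.0]
contact_force: [-0.3, 1.1, 0.4]
opening: 1.005
finger_force: 0.0
```

Call:
arm_command:
  steps: [100,0.35,-0.7,0,0,100,0.12,-0.3,0,0,100,0,0,0,0,100,0,0,0,0]

```text
time: 3.77
eef_pos: [0.5794, 0.1515, 0.2309]
tcp_rot: [1.0, 0.001, -0.001, 0.0]
contact_force: [0.3, 0.2, -0.4]
opening: 1.002
finger_force: 0.0
```

```bash
python3 - <<'E'
from h import *
s=ctrl.get_state();print(s['eef_pos'],s['tcp_rot'])
np.set_printoptions(suppress=True)
for p in[(.5797,.1556,.15),(.5768,.1526,.08),(.6381,.2003,.08),(.5157,.1043,.08)]:print(w2px('wrist',p))
snap('wrist','w1')
E
```

```text
[0.57938096 0.15153701 0.23092249] [ 9.99999513e-01  7.06410961e-04 -5.58384424e-04  4.02888668e-04]
[[275.46502441 218.15667874]]
[[279.96448464 198.21546702]]
[[224.29132691 128.6242433 ]]
[[330.28802149 260.13597761]]
```

View pics/w1.png

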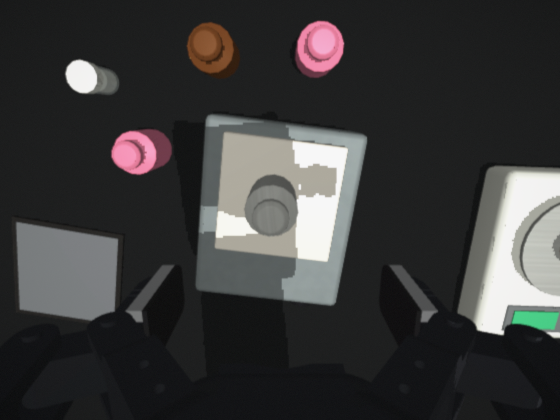

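Call:
arm_command:
  steps: [100,0,-0.26,0.4,0,100,0,0,0.8,0,100,0,0,0.9,0,100,0,0,0.9,0,100,0,0,0.9,0,100,0,0,0.8,0,100,0,0,0.6,0,100,0,0,0.34,0]

```text
time: 4.48
eef_pos: [0.5778, 0.1578, 0.0871]
tcp_rot: [1.0, -0.0, -0.002, 0.0]
contact_force: [0.1, -0.1, 0.0]
opening: 1.0
finger_force: 0.0
```

Call:
arm_command:
  steps: [60,0,0,0,0,50,0,0,0,0,40,0,0,0,0,30,0,0,0,0,30,0,0,0,0,20,0,0,0,0,20,0,0,0,0,20,0,0,0,0]
  squeeze: 40

```text
time: 5.15
eef_pos: [0.5812, 0.159, 0.0922]
tcp_rot: [1.0, 0.0, 0.002, -0.0]
contact_force: [-0.2, -0.5, 5.2]
opening: 0.483
finger_force: 41.7
```

Call:
arm_command:
  steps: [20,0,0,-0.1,0,20,0,0,-0.3,0,20,0,0,-0.7,0,20,0,0,-1,0,20,0,0,-1,0,20,0,0,-1,0,20,0,0,-0.9,0,20,0,0,-0.4,0]
  squeeze: 60

```text
time: 5.82
eef_pos: [0.5804, 0.1587, 0.2279]
tcp_rot: [1.0, 0.0, 0.001, -0.0]
contact_force: [-0.1, -0.2, -3.2]
opening: 0.477
finger_force: 61.6
```

Call:
arm_command:
  steps: [20,-0.2,-0.4,0,0,20,-0.4,-0.8,0,0,20,-0.4,-0.8,0,0,20,-0.4,-0.8,0,0,20,-0.4,-0.8,0,0,20,-0.4,-0.8,0,0,20,-0.4,-0.8,0,0,20,-0.4,-0.8,0,0]

```text
time: 6.48
eef_pos: [0.502, 0.3095, 0.2218]
tcp_rot: [1.0, 0.0, -0.003, 0.001]
contact_force: [-0.5, -0.6, -4.7]
opening: 0.474
finger_force: 61.5
```

Call:
arm_command:
  steps: [20,-0.4,-0.8,0,0,20,-0.4,-0.8,0,0,20,-0.4,-0.8,0,0,20,-0.4,-0.8,0,0,20,-0.3,-0.8,0,0,20,-0.1,-0.4,0,0,20,0,0,0,0]

```text
time: 7.07
eef_pos: [0.4523, 0.42, 0.2226]
tcp_rot: [1.0, 0.002, -0.002, 0.001]
contact_force: [-0.6, -1.2, -4.3]
opening: 0.477
finger_force: 61.6
```

Call:
arm_command:
  steps: [20,0.2,0.1,0.4,0,20,0.2,0.1,0.9,0,20,0,0,1,0,20,0,0,1,0,20,0,0,1,0,20,0,0,1,0,20,0,0,1,0,20,0,0,0.8,0]

```text
time: 7.73
eef_pos: [0.4643, 0.4109, 0.0442]
tcp_rot: [1.0, -0.0, -0.002, 0.001]
contact_force: [0.4, -0.1, -4.2]
opening: 0.478
finger_force: 61.6
```

Call:
arm_command:
  steps: [20,0,0,0.3,0,20,0,0,0.2,0,20,0,0,0,0,20,0,0,0,0]

```text
time: 8.07
eef_pos: [0.4658, 0.4136, 0.0363]
tcp_rot: [1.0, 0.0, 0.001, -0.0]
contact_force: [0.4, 1.1, -4.7]
opening: 0.475
finger_force: 61.7
```

Call:
arm_command:
  steps: [20,0,0,0.2,0,20,0,0,0.2,0,20,0,0,0.15,0,20,0,0,0.1,0,20,0,0,0.05,0,20,0,0,0.05,0,20,0,0,0,0]

```text
time: 8.65
eef_pos: [0.4647, 0.4137, 0.0166]
tcp_rot: [1.0, 0.0, 0.0, 0.0]
contact_force: [0.5, -0.5, -5.4]
opening: 0.479
finger_force: 61.8
```

Call:
arm_command:
  steps: [20,0,0,0.05,0,20,0,0,0,0]

```text
time: 8.82
eef_pos: [0.4649, 0.4139, 0.0164]
tcp_rot: [1.0, 0.0, 0.0, -0.0]
contact_force: [-2.1, -1.8, 2.0]
opening: 0.476
finger_force: 62.2
```

Call:
arm_command:
  steps: [55,0,0,0,0,60,0,0,0,0,80,0,0,0,0,100,0,0,0,0,100,0,0,0,0,100,0,0,-0.3,0,100,0,0,-0.7,0,100,0,0,-1,0]

```text
time: 9.48
eef_pos: [0.4631, 0.4125, 0.0637]
tcp_rot: [1.0, 0.0, -0.002, 0.001]
contact_force: [-0.2, -0.1, -0.3]
opening: 1.002
finger_force: 0.0
```

Call:
arm_command:
  steps: [100,0,0,-1,0,100,0,0,-1,0,100,0,0,-1,0,100,0,0,-1,0,100,0,0,-1,0,100,0,0,-1,0,100,0,0.4,-0.5,0,100,0,0.8,0,0]

```text
time: 10.15
eef_pos: [0.4663, 0.3852, 0.2329]
tcp_rot: [1.0, 0.001, 0.004, -0.002]
contact_force: [-0.2, -0.8, -0.3]
opening: 1.001
finger_force: 0.0
```

Call:
arm_command:
  steps: [100,0,1,0,0,100,0,1,0,0,100,0,1,0,0,100,0,1,0,0,100,0,1,0,0,100,0,1,0,0,100,0,1,0,0,100,0,1,0,0]

```text
time: 10.82
eef_pos: [0.4642, 0.1819, 0.2274]
tcp_rot: [1.0, 0.0, -0.0, 0.0]
contact_force: [0.2, -0.2, 0.8]
opening: 0.998
finger_force: 0.0
```

Call:
arm_command:
  steps: [100,0,1,0,0,100,0,1,0,0,100,0,1,0,0,100,0,1,0,0,100,0,1,0,0,100,0,1,0,0,100,0,1,0,0,100,0,1,0,0]

```text
time: 11.48
eef_pos: [0.4641, -0.0179, 0.2275]
tcp_rot: [1.0, 0.0, -0.0, 0.0]
contact_force: [0.1, 0.4, -0.6]
opening: 0.999
finger_force: 0.0
```

Call:
arm_command:
  steps: [100,0,1,0,0,100,0,1,0,0,100,0,1,0,0,100,0,1,0,0,100,0,1,0,0,100,0,1,0,0,100,0,1,0,0,100,0,1,0,0]

```text
time: 12.15
eef_pos: [0.4642, -0.2177, 0.2274]
tcp_rot: [1.0, 0.0, -0.0, -0.0]
contact_force: [-0.3, -1.0, -1.1]
opening: 1.005
finger_force: 0.0
```

Call:
arm_command:
  steps: [100,0,1,0,0,100,0,1,0,0,100,0,1,0,0,100,0,1,0,0,100,0,1,0,0,100,0,0.6,0,0,100,0,0.2,0,0,100,0,0,0,0]

```text
time: 12.82
eef_pos: [0.4647, -0.362, 0.2274]
tcp_rot: [1.0, -0.0, -0.0, -0.0]
contact_force: [-0.7, 0.3, -0.2]
opening: 1.003
finger_force: 0.0
```

```bash
python3 - <<'E'
from h import *
s=ctrl.get_state();print(s['eef_pos'],s['tcp_rot'])
np.set_printoptions(suppress=True)
for p in[(.4541,-.3842,.136),(.4558,-.3804,.074)]:print(w2px('wrist',p))
snap('wrist','w2');a=snap('top','t2')
cv2.imwrite('pics/t2c.png',cv2.cvtColor(a,cv2.COLOR_RGB2BGR)[180:300,60:280])
E
```

```text
[ 0.4647058  -0.36199961  0.22738721] [ 9.99999780e-01 -3.89049735e-04 -3.25529425e-04 -4.27105777e-04]
[[311.3297892  228.05487007]]
[[301.39154599 204.31975621]]
```

View pics/w2.png

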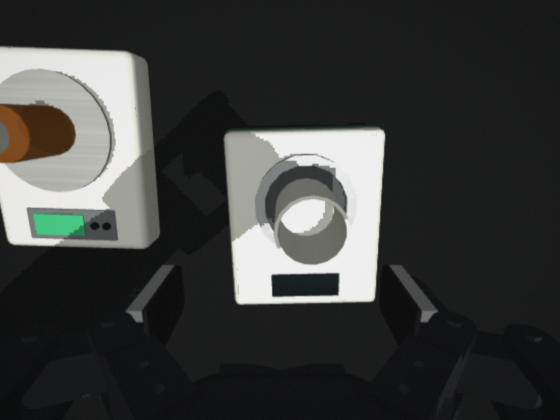

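The wrist picture shows the beaker rim centred at (311,229), as predicted, and the well ring centred near (306,204). That puts the well at y of about -0.384. Descending on the beaker.

Call:
arm_command:
  steps: [100,-0.2,0.4,0,0,100,-0.2,0.4,0.3,0,100,0,0.08,0.9,0,100,0,0,1,0,100,0,0,1,0,100,0,0,1,0,100,0,0,0.9,0,100,0,0,0.5,0]

```text
time: 13.58
eef_pos: [0.4536, -0.382, 0.0842]
tcp_rot: [1.0, 0.0, -0.002, -0.002]
contact_force: [-0.7, 1.2, 0.7]
opening: 1.002
finger_force: 0.0
```

Call:
arm_command:
  steps: [100,0,0,0.2,0,90,0,0,0.1,0,80,0,0,0,0,70,0,0,0,0,60,0,0,0,0,50,0,0,0,0,50,0,0,0,0,50,0,0,0,0]
  squeeze: 25

```text
time: 14.25
eef_pos: [0.4562, -0.3844, 0.0822]
tcp_rot: [1.0, 0.0, 0.001, 0.001]
contact_force: [0.3, -0.2, 5.7]
opening: 0.684
finger_force: 26.9
```

Call:
arm_command:
  steps: [50,0,0,-0.1,0,50,0,0,-0.3,0,50,0,0,-0.7,0,50,0,0,-1,0,50,0,0,-1,0,50,0,0,-1,0,50,0,0,-1,0,50,0,0,-0.8,0]
  squeeze: 30

```text
time: 14.92
eef_pos: [0.4553, -0.3832, 0.2296]
tcp_rot: [1.0, 0.0, 0.0, 0.0]
contact_force: [-0.3, 0.4, -0.9]
opening: 0.685
finger_force: 31.8
```

Call:
arm_command:
  steps: [50,0.1,-0.4,0,0,50,0.2,-0.8,0,0,50,0.2,-0.9,0,0,50,0.2,-0.9,0,0,50,0.2,-0.9,0,0,50,0.2,-0.9,0,0,50,0.2,-0.9,0,0,50,0.2,-0.9,0,0]

```text
time: 15.58
eef_pos: [0.4918, -0.2158, 0.2255]
tcp_rot: [1.0, 0.0, -0.001, -0.001]
contact_force: [-0.1, 0.6, -1.8]
opening: 0.683
finger_force: 31.8
```

Call:
arm_command:
  steps: [50,0.2,-0.9,0,0,50,0.2,-0.9,0,0,50,0.2,-0.9,0,0,50,0.2,-0.9,0,0,50,0.2,-0.9,0,0,50,0.2,-0.9,0,0,50,0.2,-0.9,0,0,50,0.2,-0.9,0,0]

```text
time: 16.25
eef_pos: [0.5312, -0.0361, 0.2255]
tcp_rot: [1.0, 0.001, -0.002, -0.001]
contact_force: [0.3, -0.1, -1.3]
opening: 0.684
finger_force: 31.8
```

Call:
arm_command:
  steps: [50,0.2,-0.9,0,0,50,0.2,-0.9,0,0,50,0.2,-0.9,0,0,50,0.2,-0.9,0,0,50,0.2,-0.9,0,0,50,0.2,-0.9,0,0,50,0.2,-0.8,0,0,50,0.2,-0.4,0,0]

```text
time: 16.92
eef_pos: [0.5708, 0.1294, 0.2256]
tcp_rot: [1.0, 0.002, -0.002, -0.0]
contact_force: [-0.3, -0.6, -0.1]
opening: 0.686
finger_force: 31.8
```

Call:
arm_command:
  steps: [50,0.2,0,0,0,50,0,0,0,0,50,0,0,0,0]

```text
time: 17.17
eef_pos: [0.5772, 0.126, 0.227]
tcp_rot: [1.0, 0.0, -0.001, 0.0]
contact_force: [-0.3, -0.3, -0.5]
opening: 0.685
finger_force: 31.8
```

Call:
arm_command:
  steps: [50,0,-0.5,0.3,0,50,0,-0.56,0.8,0,50,0,0,0.9,0,50,0,0,0.9,0,50,0,0,0.8,0,50,0,0,0.5,0,50,0,0,0.2,0,50,0,0,0,0]

```text
time: 17.83
eef_pos: [0.5764, 0.1529, 0.1162]
tcp_rot: [1.0, 0.0, -0.002, 0.0]
contact_force: [-0.2, 0.1, -0.6]
opening: 0.682
finger_force: 31.9
```

```bash
python3 - <<'E'
from h import *
s=ctrl.get_state();p=s['eef_pos'];print(p,s['tcp_rot'])
np.set_printoptions(suppress=True)
print(w2px('wrist',[(.5768,.1526,.08),(.6381,.2003,.08),(.6237,.0924,.08),(.5297,.2135,.08),(p[0],p[1],p[2]+.0535),(p[0]+.029,p[1],p[2]+.0535),(p[0]-.029,p[1],p[2]+.0535)]))
a=snap('wrist','w3')
E
```

```text
[0.57641563 0.15294889 0.11618479] [ 9.99998834e-01  6.00864038e-05 -1.52311419e-03  9.74706619e-05]
[[281.98930543 241.2310772 ]
 [190.58759474 131.34059768]
 [394.83845812 159.08698913]
 [182.52037948 313.10896398]
 [281.71620225 347.22021115]
 [281.77209753 262.50704181]
 [281.66838046 419.69743466]]
```

View pics/w3.png

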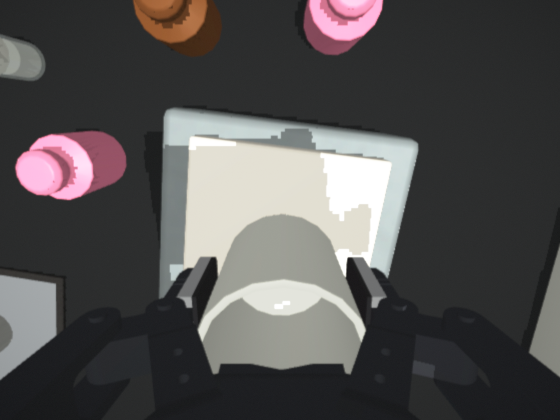

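```bash
python3 - <<'E'
from h import *
np.set_printoptions(suppress=True,precision=1)
p=np.array([.5768,.1529,.1162])
print(ctrl.get_state()['eef_pos'])
for b in(.0135,.0165,.0195):
  for dx in(-.006,-.003,0):
    print(b,dx,w2px('wrist',[p+[dx+.029,0,-b],p+[dx+.029,0,.07-b]])[:,1], 'inner', w2px('wrist',[p+[dx+.026,0,.07-b]])[:,1])
print(px2w('wrist',190,137,.08),px2w('wrist',391,161,.08))
E
```

```text
[0.6 0.2 0.1]
0.0135 -0.006 [215.3 285. ] inner [294.1]
0.0135 -0.003 [209.5 275.6] inner [285.]
0.0135 0 [203.6 266.1] inner [275.6]
0.0165 -0.006 [213.6 280. ] inner [289.]
0.0165 -0.003 [207.8 270.9] inner [280.]
0.0165 0 [202.  261.6] inner [270.9]
0.0195 -0.006 [211.9 275.4] inner [284.2]
0.0195 -0.003 [206.3 266.5] inner [275.4]
0.0195 0 [200.5 257.4] inner [266.5]
[0.6 0.2 0.1] [0.6 0.1 0.1]
```

```bash
python3 - <<'E'
from h import *
np.set_printoptions(suppress=True,precision=4)
print(ctrl.get_state()['eef_pos'])
a,b=px2w('wrist',190,137,.08),px2w('wrist',391,161,.08)
d=(b-a);print(a,b,np.hypot(*d[:2]));e=d/np.hypot(*d[:2]);n=np.array([e[1],-e[0],0]);print((a+b)/2+n*.055,(a+b)/2-n*.055)
E
```

```text
[0.5774 0.1531 0.1178]
[0.6362 0.2014 0.08  ] [0.6236 0.0939 0.08  ] 0.10823653298971962
[0.5753 0.1541 0.08  ] [0.6845 0.1413 0.08  ]
```

Call:
arm_command:
  steps: [50,0.2,-0.02,0.2,0,50,0,0,0.2,0,50,0,0,0.15,0,50,0,0,0.1,0,50,0,0,0.05,0,50,0,0,0.05,0,50,0,0,0,0]

```text
time: 18.47
eef_pos: [0.5822, 0.1537, 0.0988]
tcp_rot: [1.0, 0.0, -0.0, 0.0]
contact_force: [-0.3, -0.2, -1.4]
opening: 0.682
finger_force: 31.9
```

Call:
arm_command:
  steps: [50,0,0,0.05,0,50,0,0,0,0]

```text
time: 18.63
eef_pos: [0.5824, 0.1537, 0.0978]
tcp_rot: [1.0, 0.0, 0.0, -0.0]
contact_force: [-0.7, -0.5, -1.5]
opening: 0.683
finger_force: 31.9
```

Call:
arm_command:
  steps: [50,0,0,0.04,0,50,0,0,0,0]

```text
time: 18.8
eef_pos: [0.5824, 0.1537, 0.0968]
tcp_rot: [1.0, 0.0, -0.0, 0.0]
contact_force: [0.0, 0.2, -0.7]
opening: 0.687
finger_force: 31.9
```

Call:
arm_command:
  steps: [50,0,0,0.04,0,50,0,0,0,0]

```text
time: 18.97
eef_pos: [0.5826, 0.1538, 0.0963]
tcp_rot: [1.0, 0.0, 0.0, 0.0]
contact_force: [-1.4, -0.3, 1.3]
opening: 0.686
finger_force: 32.0
```

Call:
arm_command:
  steps: [72,0,0,0,0,76,0,0,0,0,85,0,0,0,0,100,0,0,0,0,100,0,0,0,0,100,0,0,-0.3,0,100,0,0,-0.7,0,100,0,0,-1,0]

```text
time: 19.63
eef_pos: [0.5806, 0.1535, 0.1441]
tcp_rot: [1.0, 0.0, -0.003, 0.0]
contact_force: [0.2, 0.1, -0.1]
opening: 0.997
finger_force: 0.0
```

Call:
arm_command:
  steps: [100,0,0,-1,0,100,0,0,-1,0,100,0,0,-1,0,100,0,0,-0.4,0,100,0,0,0,0,100,0,0,0,0]

```text
time: 20.13
eef_pos: [0.5823, 0.1537, 0.2308]
tcp_rot: [1.0, 0.0, 0.0, -0.0]
contact_force: [0.2, -0.7, -0.3]
opening: 0.998
finger_force: 0.0
```

```bash
python3 - <<'E'
from h import *
np.set_printoptions(suppress=True,precision=4)
s=ctrl.get_state();print(s['eef_pos'],s['tcp_rot'])
a=snap('wrist','w4');b=snap('top','t4')
A=cv2.cvtColor(a,cv2.COLOR_RGB2BGR)[100:300,170:380];B=cv2.cvtColor(b,cv2.COLOR_RGB2BGR)[165:275,170:270]
A=cv2.resize(A,None,fx=2,fy=2,interpolation=2);B=cv2.resize(B,None,fx=3.6363,fy=3.6363,interpolation=2)
cv2.imwrite('pics/m4.png',np.hstack([A,B]));print(A.shape,B.shape)
E
```

```text
[0.5823 0.1537 0.2308] [ 1.      0.0004  0.0003 -0.    ]
(400, 420, 3) (400, 364, 3)
```

View pics/m4.png

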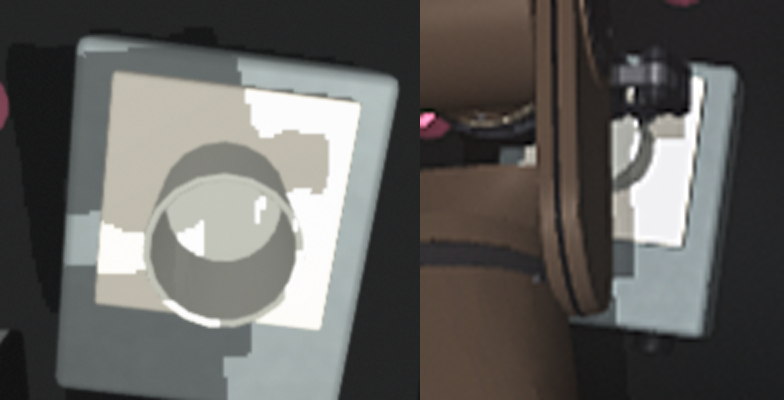

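```bash
python3 - <<'E'
from h import *
np.set_printoptions(suppress=True,precision=4)
f=lambda x,y,z:px2w('wrist',170+x/2-.25,100+y/2-.25,z)
print('rim',f(223,250,.15))
C=np.array([f(*q,.08) for q in[(112,72),(360,101),(323,330),(95,302)]]);print(C,C.mean(0))
E
```

```text
rim [0.5773 0.1536 0.15  ]
[[0.6338 0.201  0.08  ]
 [0.6217 0.0944 0.08  ]
 [0.5134 0.1057 0.08  ]
 [0.5278 0.2139 0.08  ]] [0.5742 0.1537 0.08  ]
```

Call:
arm_command:
  steps: [100,-0.1,0.4,0,0,100,-0.2,0.9,0,0,100,-0.2,1,0,0,100,-0.2,1,0,0,100,-0.2,1,0,0,100,-0.2,1,0,0,100,-0.2,1,0,0,100,-0.2,1,0,0]

```text
time: 20.9
eef_pos: [0.5436, -0.0303, 0.2291]
tcp_rot: [1.0, 0.0, -0.002, -0.0]
contact_force: [-0.2, 0.5, -0.1]
opening: 1.005
finger_force: 0.0
```

Call:
arm_command:
  steps: [100,-0.2,1,0,0,100,-0.2,1,0,0,100,-0.2,1,0,0,100,-0.2,1,0,0,100,-0.2,0.7,0,0,100,-0.04,0.3,0,0,100,0,0,0,0,100,0,0,0,0]

```text
time: 21.57
eef_pos: [0.5187, -0.1537, 0.2299]
tcp_rot: [1.0, -0.0, -0.001, -0.001]
contact_force: [0.2, -0.2, 0.8]
opening: 1.002
finger_force: 0.0
```

```bash
python3 - <<'E'
from h import *
np.set_printoptions(suppress=True,precision=4)
s=ctrl.get_state();print(s['eef_pos'],s['tcp_rot'])
print(w2px('wrist',[(.5237,-.1541,.146),(.5213,-.1504,.06),(.4558,-.384,.074)]))
a=snap('wrist','w5')
E
```

```text
[ 0.5187 -0.1537  0.2299] [ 1.     -0.     -0.0007 -0.0006]
[[282.0804 210.5461]
 [278.0601 188.1449]
 [518.3097 257.1996]]
```

View pics/w5.png

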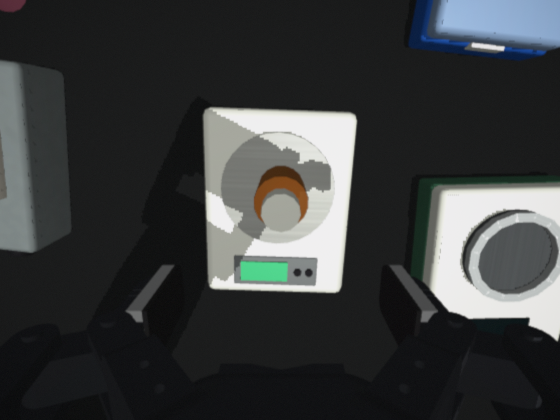

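Call:
arm_command:
  steps: [100,0.2,0.02,0.3,0,100,0,0,0.8,0,100,0,0,0.9,0,100,0,0,0.9,0,100,0,0,0.9,0,100,0,0,0.9,0,100,0,0,0.8,0,100,0,0,0.4,0]

```text
time: 22.28
eef_pos: [0.5227, -0.1523, 0.0797]
tcp_rot: [1.0, 0.001, -0.002, -0.001]
contact_force: [-0.1, -0.4, -0.2]
opening: 1.0
finger_force: 0.0
```

Call:
arm_command:
  steps: [90,0,0,0.15,0,70,0,0,0,0,60,0,0,0,0,50,0,0,0,0,40,0,0,0,0,20,0,0,0,0,20,0,0,0,0,20,0,0,0,0]
  squeeze: 30

```text
time: 22.95
eef_pos: [0.5253, -0.1547, 0.0812]
tcp_rot: [1.0, 0.0, 0.001, 0.0]
contact_force: [1.2, 1.8, 6.5]
opening: 0.514
finger_force: 31.4
```

Call:
arm_command:
  steps: [20,0,0,-0.1,0,20,0,0,-0.3,0,20,0,0,-0.7,0,20,0,0,-1,0,20,0,0,-1,0,20,0,0,-1,0,20,0,0,-1,0,20,0,0,-0.8,0]
  squeeze: 40

```text
time: 23.62
eef_pos: [0.5238, -0.1544, 0.2287]
tcp_rot: [1.0, 0.0, 0.0, 0.0]
contact_force: [-0.3, -0.0, -1.0]
opening: 0.503
finger_force: 40.9
```

Call:
arm_command:
  steps: [20,-0.1,0.4,0,0,20,-0.3,0.8,0,0,20,-0.3,0.9,0,0,20,-0.3,0.9,0,0,20,-0.3,0.9,0,0,20,-0.3,0.9,0,0,20,-0.3,0.9,0,0,20,-0.3,0.9,0,0]

```text
time: 24.28
eef_pos: [0.4674, -0.3204, 0.2246]
tcp_rot: [1.0, 0.0, -0.002, -0.001]
contact_force: [-0.4, 0.2, -1.3]
opening: 0.501
finger_force: 41.0
```

Call:
arm_command:
  steps: [20,-0.3,0.9,0,0,20,-0.2,0.9,0,0,20,-0.1,0.7,0,0,20,0,0,0,0,20,0,0,0,0]

```text
time: 24.7
eef_pos: [0.4534, -0.3824, 0.2254]
tcp_rot: [1.0, -0.001, -0.001, -0.001]
contact_force: [-0.4, 1.0, -2.1]
opening: 0.504
finger_force: 41.1
```

```bash
python3 - <<'E'
from h import *
np.set_printoptions(suppress=True,precision=4)
s=ctrl.get_state();p=s['eef_pos'];print(p,s['tcp_rot'],s['contact_force'])
print(w2px('wrist',[(.4558,-.384,.074),p+[0,0,.065],p+[.022,0,-.021]]))
a=snap('wrist','w6')
E
```

```text
[ 0.4534 -0.3824  0.2254] [ 1.     -0.0006 -0.0008 -0.0012] [-0.3823  0.9568 -2.1038]
[[283.463  192.6341]
 [281.2242 374.5415]
 [281.4874 212.6204]]
```

View pics/w6.png

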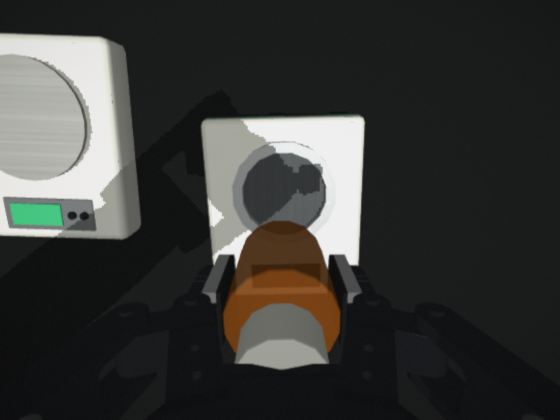

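Call:
arm_command:
  steps: [20,0.13,0.03,0.3,0,20,0.13,0.03,0.7,0,20,0,0,0.9,0,20,0,0,0.9,0,20,0,0,0.9,0,20,0,0,0.8,0,20,0,0,0.4,0,20,0,0,0,0]

```text
time: 25.42
eef_pos: [0.4597, -0.3807, 0.1009]
tcp_rot: [1.0, 0.001, -0.002, -0.003]
contact_force: [-0.2, 0.4, -1.8]
opening: 0.504
finger_force: 41.1
```

Call:
arm_command:
  steps: [20,0,0,0,0]

```text
time: 25.5
eef_pos: [0.4611, -0.3826, 0.1043]
tcp_rot: [1.0, 0.001, -0.0, -0.0]
contact_force: [0.7, -0.5, -1.9]
opening: 0.499
finger_force: 41.1
```

```bash
python3 - <<'E'
from h import *
np.set_printoptions(suppress=True,precision=4)
s=ctrl.get_state();p=s['eef_pos'];print(p,s['tcp_rot'],s['contact_force'])
print(w2px('wrist',[(.4558,-.384,.074),(.4558+.047,-.384,.074),(.4558+.038,-.384,.066)]))
for dx in(-.006,-.003,0):print(dx,w2px('wrist',[p+[.022+dx,0,-.021]]))
a=snap('wrist','w7')
cv2.imwrite('pics/w7c.png',cv2.resize(cv2.cvtColor(a,cv2.COLOR_RGB2BGR)[80:340,140:430],None,fx=2,fy=2))
E
```

```text
[ 0.4611 -0.3826  0.1043] [ 1.      0.0009 -0.0003 -0.0004] [ 0.6738 -0.4748 -1.9458]
[[283.8207 254.705 ]
 [284.179  171.4025]
 [283.9883 185.2501]]
-0.006 [[281.4673 223.7735]]
-0.003 [[281.479  218.2231]]
0 [[281.4909 212.6184]]
```

View pics/w7c.png

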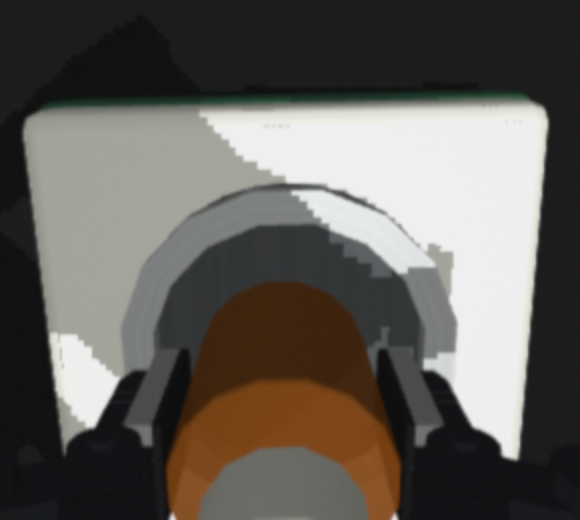

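The ring top is at row 172 and its centre at u=284. The bottle's foot edge is at row 220, so it is within about 1.5 mm of the well centre. Lowering.

Call:
arm_command:
  steps: [20,-0.04,0.06,0.15,0,20,0,0,0.15,0,20,0,0,0.1,0,20,0,0,0.1,0,20,0,0,0.05,0,20,0,0,0.05,0,20,0,0,0,0]

```text
time: 26.13
eef_pos: [0.4597, -0.3848, 0.0893]
tcp_rot: [1.0, 0.0, -0.0, -0.0]
contact_force: [0.3, 0.8, -1.9]
opening: 0.504
finger_force: 41.1
```

Call:
arm_command:
  steps: [20,0,0,0.05,0,20,0,0,0,0]

```text
time: 26.3
eef_pos: [0.4598, -0.3848, 0.0882]
tcp_rot: [1.0, 0.0, -0.0, -0.0]
contact_force: [0.0, -0.3, -1.9]
opening: 0.502
finger_force: 41.1
```

Call:
arm_command:
  steps: [20,0,0,0.04,0,20,0,0,0,0]

```text
time: 26.47
eef_pos: [0.4599, -0.385, 0.0874]
tcp_rot: [1.0, 0.0, 0.0, 0.0]
contact_force: [0.4, 0.3, -1.2]
opening: 0.507
finger_force: 41.2
```

Call:
arm_command:
  steps: [20,0,0,0.04,0,20,0,0,0,0]

```text
time: 26.63
eef_pos: [0.4599, -0.385, 0.0873]
tcp_rot: [1.0, 0.0, -0.0, 0.0]
contact_force: [-2.6, 1.7, 4.2]
opening: 0.502
finger_force: 41.5
```

Call:
arm_command:
  steps: [55,0,0,0,0,62,0,0,0,0,80,0,0,0,0,100,0,0,0,0,100,0,0,0,0,100,0,0,-0.3,0,100,0,0,-0.7,0,100,0,0,-1,0]

```text
time: 27.3
eef_pos: [0.4586, -0.3835, 0.1346]
tcp_rot: [1.0, 0.0, -0.002, -0.002]
contact_force: [0.1, -0.2, 0.5]
opening: 1.0
finger_force: 0.0
```

Call:
arm_command:
  steps: [100,0,0,-1,0,100,0,0,-1,0,100,0,0,-1,0,100,0,0,-0.8,0,100,0,-0.5,0,0,100,0,-1,0,0,100,0,-1,0,0,100,0,-1,0,0]

```text
time: 27.97
eef_pos: [0.4592, -0.2957, 0.2304]
tcp_rot: [1.0, 0.0, -0.0, -0.001]
contact_force: [-0.2, -0.6, -0.4]
opening: 1.002
finger_force: 0.0
```

Call:
arm_command:
  steps: [100,0,-1,0,0,100,0,-1,0,0,100,0,-1,0,0,100,0,-1,0,0,100,0,-1,0,0,100,0,-1,0,0,100,0,-1,0,0,100,0,-1,0,0]

```text
time: 28.63
eef_pos: [0.4586, -0.0954, 0.2304]
tcp_rot: [1.0, 0.0, -0.001, -0.0]
contact_force: [1.3, -0.1, -0.3]
opening: 1.0
finger_force: 0.0
```

Call:
arm_command:
  steps: [100,0,-1,0,0,100,0,-1,0,0,100,0,-1,0,0,100,0,-1,0,0,100,0,-1,0,0,100,0,-1,0,0,100,0,-1,0,0,100,0,-1,0,0]

```text
time: 29.3
eef_pos: [0.4582, 0.1043, 0.2304]
tcp_rot: [1.0, 0.001, -0.001, -0.0]
contact_force: [0.2, -0.5, -1.3]
opening: 1.003
finger_force: 0.0
```

Call:
arm_command:
  steps: [100,0,-1,0,0,100,0,-1,0,0,100,0,-1,0,0,100,0,-1,0,0,100,0,-1,0,0,100,0,-1,0,0,100,0,-1,0,0,100,0,-1,0,0]

```text
time: 29.97
eef_pos: [0.4579, 0.304, 0.2303]
tcp_rot: [1.0, 0.001, -0.001, 0.0]
contact_force: [0.7, -1.3, 0.5]
opening: 1.001
finger_force: 0.0
```

Call:
arm_command:
  steps: [100,0,-1,0,0,100,0,-1,0,0,100,0,-1,0,0,100,0,-0.8,0,0,100,0,-0.4,0,0,100,0,0,0,0,100,0,0,0,0]

```text
time: 30.55
eef_pos: [0.4585, 0.4073, 0.2306]
tcp_rot: [1.0, 0.001, -0.001, 0.001]
contact_force: [-0.6, -0.6, -0.3]
opening: 0.998
finger_force: 0.0
```

```bash
python3 - <<'E'
from h import *
np.set_printoptions(suppress=True,precision=4)
s=ctrl.get_state();p=s['eef_pos'];print(p,s['tcp_rot'],s['contact_force'])
a=snap('wrist','w8');b=snap('top','t8')
print(w2px('wrist',[(.461,.4137,.074),(.4647,.4137,.074)]))
A=cv2.cvtColor(a,cv2.COLOR_RGB2BGR)[100:300,180:380];B=cv2.cvtColor(b,cv2.COLOR_RGB2BGR)[190:315,305:495]
cv2.imwrite('pics/m8.png',np.hstack([cv2.resize(A,(400,400),interpolation=2),cv2.resize(B,(380,250),interpolation=2,).copy() if 0 else np.vstack([cv2.resize(B,(399,262),interpolation=2),np.zeros((138,399,3),np.uint8)])]))
E
```

```text
[0.4585 0.4073 0.2306] [ 1.      0.0009 -0.0006  0.0006] [-0.6329 -0.6162 -0.2983]
[[273.4227 191.8998]
 [273.3971 187.9652]]
```

View pics/m8.png

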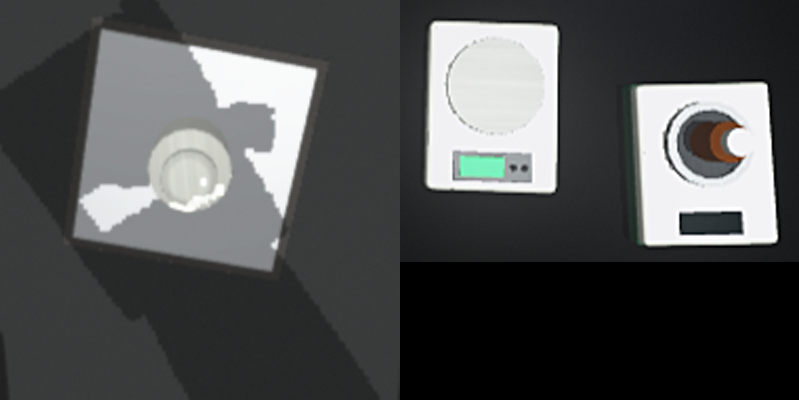

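The weight's knob is at wrist pixel (274,189), so the weight stands at (0.4635, 0.413), and the bottle stands centred in the well. Picking up the weight.

Call:
arm_command:
  steps: [100,0.2,-0.2,0.4,0,100,0.02,-0.06,0.9,0,100,0,0,1,0,100,0,0,1,0,100,0,0,1,0,100,0,0,1,0,100,0,0,1,0,100,0,0,1,0]

```text
time: 31.32
eef_pos: [0.4649, 0.4132, 0.0471]
tcp_rot: [1.0, -0.0, -0.0, 0.0]
contact_force: [0.6, 0.7, -0.1]
opening: 1.001
finger_force: 0.0
```

Call:
arm_command:
  steps: [100,0,0,0.8,0,100,0,0,0.4,0,100,0,0,0.1,0,100,0,0,0,0]

```text
time: 31.65
eef_pos: [0.4647, 0.4136, 0.0156]
tcp_rot: [1.0, 0.0, -0.001, 0.0]
contact_force: [0.4, 0.0, -0.8]
opening: 1.002
finger_force: 0.0
```

Call:
arm_command:
  steps: [60,0,0,0,0,50,0,0,0,0,40,0,0,0,0,30,0,0,0,0,30,0,0,0,0,20,0,0,0,0,20,0,0,0,0,20,0,0,0,0]
  squeeze: 40

```text
time: 32.32
eef_pos: [0.4656, 0.4146, 0.018]
tcp_rot: [1.0, 0.001, 0.001, -0.0]
contact_force: [-1.4, -1.1, 6.0]
opening: 0.478
finger_force: 41.6
```

Call:
arm_command:
  steps: [20,0,0,-0.1,0,20,0,0,-0.3,0,20,0,0,-0.7,0,20,0,0,-1,0,20,0,0,-1,0,20,0,0,-1,0,20,0,0,-1,0,20,0,0,-1,0]
  squeeze: 60

```text
time: 32.98
eef_pos: [0.4634, 0.4135, 0.1684]
tcp_rot: [1.0, 0.0, -0.001, 0.001]
contact_force: [0.9, 0.2, -5.0]
opening: 0.476
finger_force: 61.4
```

Call:
arm_command:
  steps: [20,0,0,-1,0,20,0,0,-0.9,0,20,0,0,-0.5,0,20,0.1,0.4,0,0,20,0.1,0.8,0,0,20,0.1,0.9,0,0,20,0.1,0.9,0,0,20,0.1,0.9,0,0]

```text
time: 33.65
eef_pos: [0.4759, 0.3145, 0.2255]
tcp_rot: [1.0, 0.001, -0.002, 0.001]
contact_force: [-0.3, -0.7, -5.2]
opening: 0.475
finger_force: 61.6
```

Call:
arm_command:
  steps: [20,0.1,0.9,0,0,20,0.1,0.9,0,0,20,0.1,0.9,0,0,20,0.1,0.9,0,0,20,0.1,0.9,0,0,20,0.1,0.9,0,0,20,0.1,0.9,0,0,20,0.1,0.9,0,0]

```text
time: 34.32
eef_pos: [0.4957, 0.1348, 0.2259]
tcp_rot: [1.0, 0.0, -0.002, 0.0]
contact_force: [0.3, 0.0, -4.3]
opening: 0.477
finger_force: 61.6
```

Call:
arm_command:
  steps: [20,0.1,0.9,0,0,20,0.1,0.9,0,0,20,0.1,0.9,0,0,20,0.1,0.9,0,0,20,0.1,0.9,0,0,20,0.1,0.9,0,0,20,0.1,0.9,0,0,20,0.1,0.9,0,0]

```text
time: 34.98
eef_pos: [0.5157, -0.0446, 0.2259]
tcp_rot: [1.0, 0.0, -0.002, -0.001]
contact_force: [0.3, -0.1, -5.0]
opening: 0.477
finger_force: 61.6
```

Call:
arm_command:
  steps: [20,0.1,0.9,0,0,20,0.1,0.9,0,0,20,0.1,0.7,0,0,20,0,0.4,0,0,20,0,0,0,0,20,0,0,0,0]

```text
time: 35.48
eef_pos: [0.524, -0.1156, 0.2272]
tcp_rot: [1.0, -0.0, -0.001, -0.001]
contact_force: [-0.5, 0.5, -4.1]
opening: 0.475
finger_force: 61.7
```

Call:
arm_command:
  steps: [20,0,0.5,0,0,20,0,0.7,0.3,0,20,0,0.2,0.8,0,20,0,0,1,0,20,0,0,1,0,20,0,0,1,0,20,0,0,0.8,0,20,0,0,0.3,0]

```text
time: 36.15
eef_pos: [0.5227, -0.1491, 0.0949]
tcp_rot: [1.0, 0.001, -0.003, -0.002]
contact_force: [-1.3, 0.3, -5.3]
opening: 0.476
finger_force: 61.7
```

Call:
arm_command:
  steps: [20,0,0,0.1,0,20,0,0,0,0,20,0,0,0,0]

```text
time: 36.4
eef_pos: [0.5263, -0.1512, 0.098]
tcp_rot: [1.0, 0.001, 0.001, 0.001]
contact_force: [0.8, 0.1, -4.3]
opening: 0.472
finger_force: 61.8
```

```bash
python3 - <<'E'
from h import *
np.set_printoptions(suppress=True,precision=4)
s=ctrl.get_state();p=s['eef_pos'];print(p,s['tcp_rot'],s['contact_force'])
print(w2px('wrist',[(.5213+.055,-.1504,.06),(.5213,-.1504,.06),(.5213,-.1504+.055,.06),(.5213,-.1504-.055,.06)]))
for dx in(-.006,-.003,0):print(dx,w2px('wrist',[p+[.021+dx,0,-.0135]]))
a=snap('wrist','w9')
cv2.imwrite('pics/w9c.png',cv2.resize(cv2.cvtColor(a,cv2.COLOR_RGB2BGR)[80:340,140:430],None,fx=2,fy=2))
E
```

```text
[ 0.5263 -0.1512  0.098 ] [1.     0.0007 0.0013 0.0006] [ 0.7542  0.1374 -4.3434]
[[280.0237 153.8871]
 [279.9896 249.0983]
 [185.5554 249.049 ]
 [374.2969 249.1476]]
-0.006 [[281.4462 230.5052]]
-0.003 [[281.4556 224.7499]]
0 [[281.465  218.9364]]
```

View pics/w9c.png

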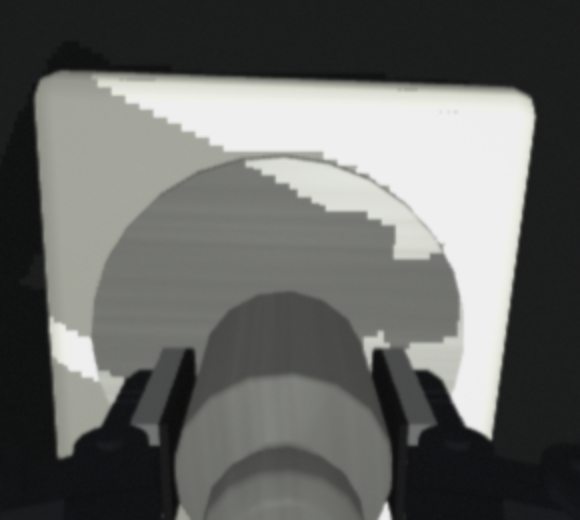

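The pan's far edge is at row 158, its sides at u=186 and 372, and the weight's foot edge at row 225. I shift 2.5 mm towards the base and lower.

Call:
arm_command:
  steps: [20,-0.1,-0.04,0.2,0,20,0,0,0.2,0,20,0,0,0.15,0,20,0,0,0.1,0,20,0,0,0.1,0,20,0,0,0.05,0,20,0,0,0.05,0,20,0,0,0,0]

```text
time: 37.12
eef_pos: [0.5225, -0.1498, 0.0748]
tcp_rot: [1.0, 0.0, -0.0, -0.0]
contact_force: [-0.3, 0.5, -5.0]
opening: 0.476
finger_force: 61.8
```

Call:
arm_command:
  steps: [20,0,0,0.04,0,20,0,0,0,0]

```text
time: 37.28
eef_pos: [0.5228, -0.1499, 0.0742]
tcp_rot: [1.0, 0.0, 0.0, 0.0]
contact_force: [-0.8, 0.1, -3.5]
opening: 0.473
finger_force: 61.9
```

Call:
arm_command:
  steps: [20,0,0,0.04,0,20,0,0,0,0]

```text
time: 37.45
eef_pos: [0.5229, -0.15, 0.0742]
tcp_rot: [1.0, 0.0, 0.0, 0.0]
contact_force: [-3.2, 0.6, 3.0]
opening: 0.478
finger_force: 62.5
```

Call:
arm_command:
  steps: [55,0,0,0,0,60,0,0,0,0,80,0,0,0,0,100,0,0,0,0,100,0,0,0,0,100,0,0,-0.3,0,100,0,0,-0.7,0,100,0,0,-1,0]

```text
time: 38.12
eef_pos: [0.521, -0.1491, 0.1217]
tcp_rot: [1.0, 0.0, -0.002, -0.001]
contact_force: [-0.8, 0.6, 0.1]
opening: 1.0
finger_force: 0.0
```

Call:
arm_command:
  steps: [100,0,0,-1,0,100,0,0,-1,0,100,0,0,-1,0,100,0,0,-1,0,100,0,0,-0.4,0,100,0,0,0,0,100,0,0,0,0]

```text
time: 38.7
eef_pos: [0.5226, -0.1498, 0.233]
tcp_rot: [1.0, 0.0, 0.0, 0.0]
contact_force: [-0.3, -0.2, -0.9]
opening: 1.003
finger_force: 0.0
```

```bash
python3 - <<'E'
from h import *
s=ctrl.get_state();print(s['eef_pos'],s['time'])
a=snap('wrist','w10');b=snap('scene','s10')
A=cv2.cvtColor(a,cv2.COLOR_RGB2BGR)[80:300,180:400];B=cv2.cvtColor(b,cv2.COLOR_RGB2BGR)[70:340,130:480]
cv2.imwrite('pics/m10.png',np.hstack([cv2.resize(A,(330,330)),cv2.resize(B,(428,330))]))
print(w2px('wrist',[(.5195,-.1499,.13),(.5195,-.1499,.06),(.5213,-.1504,.06)]))
E
```

```text
[ 0.52259429 -0.14981522  0.23300021] 38.7
[[282.23724092 213.16619134]
 [282.10506415 192.42622286]
 [282.62684781 190.60374762]]
```

View pics/m10.png

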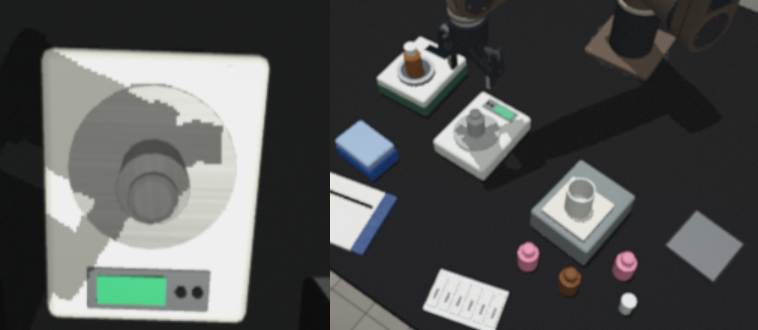

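The weight's knob is at (282,211), over the pan middle. The bottle and the beaker stand upright in place, and the bystanders are undisturbed.

```bash
python3 -c "
from plant import ctrl
print(ctrl.sign_off())"
```

```text
the job is handed in; nothing more can be done
None
```

The job is handed in: the weight is on the balance pan, the beaker on the stirrer plate and the bottle in the warmer's well, each upright and within about 3 mm of the middle by my camera measurements; the tip box and vial were left alone.

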